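Take the pawl off the strap winder and ease its drum back

ROBOT

A 7-joint arm with a two-finger parallel gripper is mounted at the origin on a cart in front of the work surface, level with it; the furniture and walls round the work are solid. World frame = base frame: x ahead of the robot, y to its left, z up, the work surface at z = 0. Lengths are in mm, angles in rad, forces in N, time in s.
With the tool pointing down it reaches from about 400 to 900 mm from the base axis. Payload 5.5 kg.
Tool frame: the origin (TCP) lies on the centre line of the jaws, within the pads' length; the fingertips stand 17 mm ahead of it and the grasp point (between the pads) lies 2 mm behind it (r.tip_extent is the distance from the TCP to the fingertips, in mm); z points along the fingers, x is the direction in which the jaws open and shut, and the axes are right-handed (so a half turn about z gives the same grasp; the last joint's range is limited). The gripper opens to 85 mm and grips with 20 to 120 N. Pads are 22 mm wide; open, the fingers measure 114 mm over their backs; the gripper's body (76 mm by 85 mm) begins 54 mm behind the grasp point. The pads swing forward as they close: fully open they stand 13 mm farther back than shut.
Start: joints at [-1.041, 0.501, -0.427, 1.55, 0.221, 1.138, -0.21], TCP at [171.332, 627.013, 248.31] pointing down, gripper open.
Joint ranges: [-2.88, 2.88], [-0.31, 2.03], [-1.54, 1.56], [0.2, 2.42], [-1.41, 4.55], [0.19, 2.02], [-2.57, 2.57]. Speed limits (rad/s): [2.57, 2.57, 3.14, 3.14, 3.14, 3.14, 3.14].

INTERFACE

Orientations are given as a 3x3 rotation matrix whose columns are the frame's x, y, z axes.
In Python, from bench import r gives the robot as it stands.
- The arm moves only by the tool move_arm, never from a script. Its argument "targets" is a list of rows, each a list of 7 numbers: the shift along the tool's x, y, z scaled (see below), then the turn, a rotation vector about the tool's x, y, z scaled (see below), then the gripper command: -1 is shut, 1 is fully open, values between are in proportion. A call has exactly 5 rows; each row is the pose to reach, as a shift and turn from the pose commanded when the call began, along the tool's axes at that moment; what a row does not reach only later rows make up. The controller multiplies each number of a shift by 300 mm and each number of a turn by 90 degrees. A row lasts 1/10 s, in which the tool goes at most 50 mm and 8.59 degrees, less where a joint would pass 70% of its speed; a pose out of reach is approached as far as the arm can. A call with a number of a shift or a turn outside -1 to 1 is refused whole. A call with a gripper value outside its range is refused whole. The fingers move at their own pace and stop on an object; "grip_force" is the grip in N (left out, the last holds). Time passes only in rows, so rows that repeat a pose let the fingers close, or fill a call up. It gives the time, the measured TCP pose, the force and the opening at its end, in the units of the state.
- r.get_state(): the state, without advancing time (a new reading comes with each control period).
- r.capture(name): name is "scene" or "top" or "wrist"; returns the picture (420x560x3 uint8, blue, green, red); there is no depth.
- r.camera_info(name): a dict with "fx", "fy", "cx", "cy" (pixels), "R" (3x3) and "t" (3): a world point X has camera coordinates R X + t. Camera axes: x right, y down, z forward; pixel columns grow to the right and rows downward; lengths in mm; the calibration is good to about 2 mm. The wrist camera is an equidistant fisheye: a pixel r from the principal point sees the ray r / f radians off the axis. A picture is of the moment at which its call begins: read the wrist's pose just before it. camera_info takes no time and is no camera call; for the wrist camera it gives the pose at the moment of the call.
- r.sign_off(): hands the job in, once; it reports no verdict.
The state is a dict: "time_s": time; "q": joint angles; "dq": joint speeds; "tau": joint torques, N m; "position": TCP position; "orientation": TCP orientation; "wrist_force": force on the tool from outside, world axes, zero at the start; "wrist_torque": the same for the moment, N m; "width": finger opening in mm.
Only numpy, scipy, OpenCV 4.12 (cv2) and the standard library are available. Lean on these libraries where they do the work, as an engineer would, in place of code of your own. Each camera call takes 0.05 s, during which the arm holds its last target.

TASK

Two hand winders for hook-and-loop straps stand on the worktop; the larger one is empty but still wound up. Flick its sprung pawl right over off the ratchet wheel, so that it stays off, then take the crank and ease the drum slowly back, clockwise seen from above, until the crank rests against its stop pin. Let go, and leave the small winder alone.

Things in the scene. Friction and masses are not known exactly. Their poses are not given: they have to be found in the camera images.
- winder: The larger strap winder, fixed: base plate 140 x 165 x 10 mm (x -70 to 70, y -70 to 95 mm), vertical drum, steel ratchet wheel 100 mm across on top (its top at z 56 mm). Origin on the drum's axis at worktop height, z up. The pawl is on its +y side, pivot at x 37, y 73 mm; the crank handle moves on the -y side; stop pin 8 mm thick, 70 mm high, 62 mm from the axis.
- pawl_tab (a point): Middle of the upright finger tab on the pawl's lever, 45 mm from the pivot: 24 mm wide along the lever, 8 mm thick, from 48 to 84 mm above the worktop (this point 70 mm), free all round. Pawl on: at about x 21, y 115 mm in the winder's frame. Pushing it along the winder's +x (lever clockwise from above) with 1 to 4 N takes the pawl off; full travel about 35 mm.
- winder_pawl (a joint): Angle of the pawl (rad): 0 to 0.15 = nose in the teeth, 0.8 = end stop, fully off. Toggle spring with dead centre at 0.4: below that it springs back on to the wheel, beyond it snaps over to 0.8 and stays.
- crank_handle (a point): Middle of the upright black round crank handle: 20 mm in diameter, gripped between 69 and 101 mm above the worktop (this point 85 mm). It stands 50 mm from the drum's axis on a flat crank (60 to 66 mm above the worktop) and spins freely about its own axis, so a hand holding it need not turn.
- winder_drum (a joint): How far the drum is wound (rad): 0 = crank against its stop pin; at the start 1.0 to 1.8. Grows anticlockwise from above; the handle's direction from the axis is -2.618 + value (anticlockwise from the winder's +x). With the pawl in, it unwinds one tooth (0.31 rad) at most. A drag brake (0.12 N m, 2.5 N at the handle) keeps it where it is left.
- small_winder: The smaller winder, of the same form at 0.6 the size (plate 84 x 99 mm, 61 mm high), fixed on the worktop beside the larger one; a bystander. Origin: on its drum's axis at worktop height, z up.

How it is judged:
By the outcome, as a careful person would: the job done as asked, in the order asked, and still so for the second after the job is handed in, with the robot touching nothing.
It also fails if it takes over 43 s, if anything falls off the work surface, if the arm or the gripper's body presses on something with over 40 N, if the wrist force passes 120 N, or if a joint passes its speed limit or range.

## Working session

There is one attempt and no reset: what is moved stays moved. The work goes in short steps, Python scripts to look and compute and a tool call to move; the robot and the scene stay as the last step left them, time stands still between calls to the robot, and variables do not carry over. Pictures are saved under pics/ and viewed, and the job is handed in when it is done.

Besides the shell and the picture viewer there is one more tool, called after "Call:" as name([rows], argument=value, ...), one row to a line, values as JSON. move_arm: Moves the arm, as the interface text tells. Shifts and turns lie within -1 to 1; 1 stands for 300 mm of shift or 90 degrees of turn. Its arguments: {"type":"object","properties":{"targets":{"type":"array"},"grip_force":{"type":"number"}},"required":["targets"]}

```bash
mkdir -p pics; ls; python3 - <<'E'
from bench import r
import cv2
s=r.get_state(); print(s['time_s'],s['position'],s['orientation'],s['width'],s['wrist_force'])
for n in ("scene","top","wrist"):
    i=r.camera_info(n); print(n,i)
    cv2.imwrite(f'pics/{n}0.png',r.capture(n))
E
```

```text
pics
0.0 [171.25408441 626.37406844 247.2842313 ] [[ 2.63628515e-01  9.64624115e-01 -5.68393221e-04]
 [ 9.64622450e-01 -2.63629117e-01 -1.79372415e-03]
 [-1.88011457e-03 -7.54080279e-05 -9.99998230e-01]] 85.11138353673928 [ 0.24324735 -0.64099162 -0.56122482]
scene {'fx': 402.5846369079648, 'fy': 402.5846369079648, 'cx': 280.9612483744289, 'cy': 213.19733537843166, 'R': array([[ 0.64962816, -0.76015239, -0.01231274],
       [-0.46298524, -0.38271858, -0.79948181],
       [ 0.60301569,  0.52506651, -0.6005641 ]]), 't': array([-371.78201547,  291.99747368,  588.61915753])}
top {'fx': 379.9267697973045, 'fy': 379.9267697973045, 'cx': 274.7470066656006, 'cy': 209.2722363720233, 'R': array([[-0.00743613, -0.9999289 ,  0.00932192],
       [-0.99539971,  0.00651132, -0.0955878 ],
       [ 0.09552031, -0.00998984, -0.99537735]]), 't': array([-41.83652021, 554.0568666 , 875.11484733])}
wrist {'fx': 325.19226210127806, 'fy': 325.19226210127806, 'cx': 282.45006089403324, 'cy': 209.65100550781156, 'R': array([[ 0.26286853,  0.96483086, -0.00124295],
       [ 0.92843388, -0.25260124,  0.27240254],
       [ 0.26250841, -0.07276005, -0.96218258]]), 't': array([-649.42008064,  -35.95502955,  378.52885596])}
```

View pics/scene0.png

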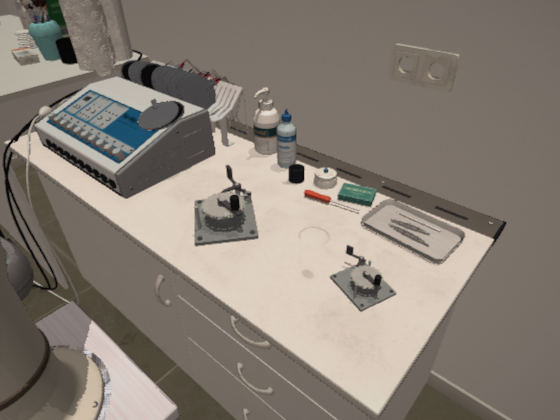

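View pics/top0.png

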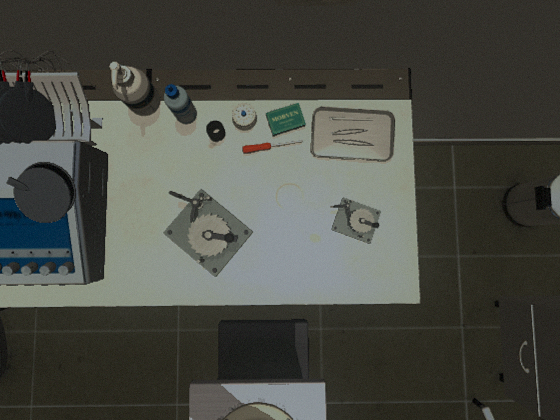

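View pics/wrist0.png

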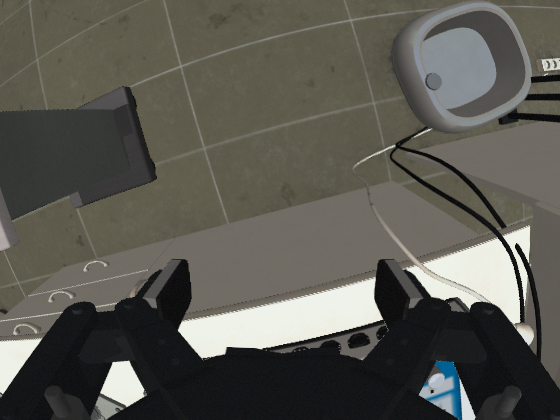

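```bash
python3 - <<'E'
import cv2
a=cv2.imread('pics/top0.png')[175:290,150:265]; b=cv2.imread('pics/scene0.png')[155:250,180:270]
cv2.imwrite('pics/topz.png',cv2.resize(a,None,fx=5,fy=5,interpolation=cv2.INTER_CUBIC))
cv2.imwrite('pics/scz.png',cv2.resize(b,None,fx=6,fy=6,interpolation=cv2.INTER_CUBIC))
E
```

```text
(no output)
```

View pics/topz.png

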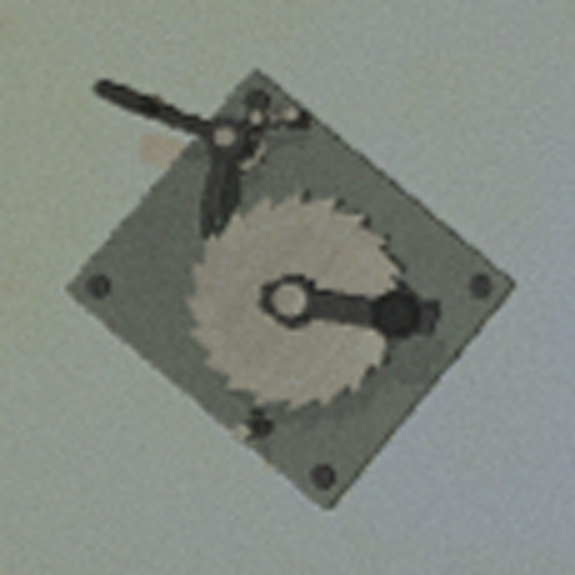

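View pics/scz.png

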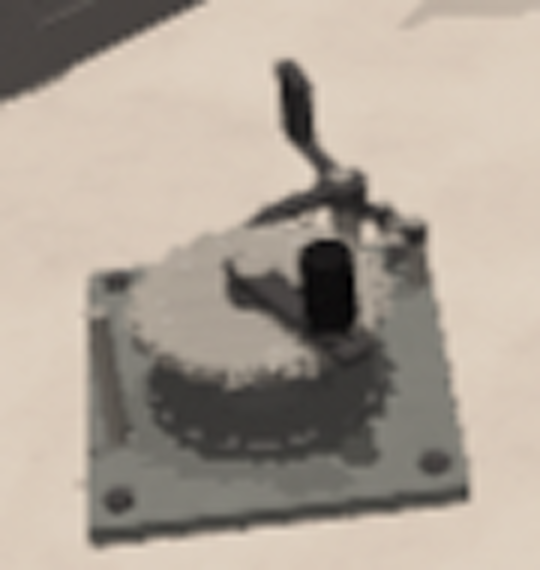

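```bash
cat > h.py <<'E'
import numpy as np
from bench import r
I={n:r.camera_info(n) for n in("scene","top")}
def ray(n,p,z):
    i=I[n]; d=i['R'].T@np.array([(p[0]-i['cx'])/i['fx'],(p[1]-i['cy'])/i['fy'],1]); c=-i['R'].T@i['t']
    return c+d*(z-c[2])/d[2]
def proj(n,X):
    i=I[n]; c=i['R']@X+i['t']; return np.array([i['fx']*c[0]/c[2]+i['cx'],i['fy']*c[1]/c[2]+i['cy']])
tz=lambda u,v,z: ray('top',(150+(u+.5)/5-.5,175+(v+.5)/5-.5),z)
sz=lambda u,v,z: ray('scene',(180+(u+.5)/6-.5,155+(v+.5)/6-.5),z)
E
python3 - <<'E'
from h import *
loc=np.array([[70,95],[70,-70],[-70,-70],[-70,95]],float)
C=np.array([tz(*p,10)[:2] for p in [(255,70),(515,285),(330,508),(68,288)]])
print(C, [np.linalg.norm(C[k]-C[k-1]) for k in range(4)])
a=loc-loc.mean(0); b=C-C.mean(0)
th=np.arctan2((a[:,0]*b[:,1]-a[:,1]*b[:,0]).sum(),(a*b).sum()); R=np.array([[np.cos(th),-np.sin(th)],[np.sin(th),np.cos(th)]])
o=C.mean(0)-R@loc.mean(0); print('yaw',th,'origin',o, 'resid',C-(loc@R.T+o))
for nm,p in dict(axis=tz(292,300,66),handle=tz(398,312,101),pin=tz(260,424,70),pivot=tz(226,135,60),tabtop=tz(128,95,84),sc_handle_top=sz(328,250,101),sc_tabtop=sz(288,65,84),sc_corner=sz(95,535,10)).items():
    l=R.T@(p[:2]-o); print(nm,p.round(1),'local',l.round(1),np.linalg.norm(l).round(1),'ang',np.arctan2(l[1],l[0]).round(3))
E
```

```text
[[606.91935711 133.65257898]
 [501.80320663   7.74806743]
 [396.63700421  95.75167224]
 [501.88529413 221.97709625]] [np.float64(137.23474318785168), np.float64(164.01631358088395), np.float64(137.12973634065665), np.float64(164.34737660863783)]
yaw -0.6964378164219 origin [493.7926018  105.19320183] resid [[-1.51395955  0.48605957]
 [-0.78440896  1.15835303]
 [ 1.44788984 -0.64651581]
 [ 0.85047868 -0.99789679]]
axis [493.7 105.4  66. ] local [-0.2  0.1] 0.3 ang 2.761
handle [487.1  53.9 101. ] local [ 27.8 -43.7] 51.8 ang -1.004
pin [438.5 118.5  70. ] local [-50.9 -25.3] 56.9 ang -2.681
pivot [569.4 137.2  60. ] local [37.4 73.1] 82.1 ang 1.097
tabtop [584.7 176.2  84. ] local [ 24.2 112.8] 115.4 ang 1.359
sc_handle_top [487.5  55.8 101. ] local [ 26.8 -41.9] 49.7 ang -1.001
sc_tabtop [587.2 183.8  84. ] local [ 21.2 120.2] 122.1 ang 1.396
sc_corner [395.3  91.5  10. ] local [-66.8 -73.7] 99.4 ang -2.307
```

```bash
cat >> h.py <<'E'
th=-.6964; O=np.array([493.8,105.3]); W=np.array([[np.cos(th),-np.sin(th)],[np.sin(th),np.cos(th)]])
def w(lx,ly): return O+W@np.array([lx,ly])
def loc(p): return W.T@(np.array(p[:2])-O)
def plan(wps,head=None,P=None):
    """wps world xyz list -> rows; P: commanded start"""
    from scipy.spatial.transform import Rotation as Ro
    s=r.get_state(); R=s['orientation']; P=s['position'] if P is None else np.array(P)
    rv=np.zeros(3)
    if head is not None:
        x=np.array([np.cos(head),np.sin(head),0]); z=np.array([0,0,-1.]); T=np.c_[x,np.cross(z,x),z]
        rv=Ro.from_matrix(R.T@T).as_rotvec()/(np.pi/2)
    for q in wps: print('shift',((R.T@(np.array(q)-P))/300).round(4),'turn',rv.round(4))
def st():
    s=r.get_state(); l=loc(s['position'])
    print(round(s['time_s'],2),'pos',s['position'].round(1),'local',l.round(1),'head',np.degrees(np.arctan2(s['orientation'][1,0],s['orientation'][0,0])).round(1),'F',s['wrist_force'].round(1),'w',round(s['width'],1))
E
python3 - <<'E'
from h import *
print(r.tip_extent)
H=np.pi/2+th
plan([(250,520,310),(330,330,310),(450,220,250)],H)
print(w(-9,115),np.degrees(H))
E
```

```text
17.0
shift [-0.2736  0.3468 -0.2081] turn [2.000e-04 1.000e-03 2.735e-01]
shift [-0.8143  0.771  -0.2073] turn [2.000e-04 1.000e-03 2.735e-01]
shift [-1.0622  1.2535 -0.0069] turn [2.000e-04 1.000e-03 2.735e-01]
[560.66350229 199.29612791] 50.09921914708947
```

Call:
move_arm([
  [-0.09,0.11,-0.07,0,0,0.09,-1],
  [-0.18,0.23,-0.14,0,0,0.18,-1],
  [-0.27,0.34,-0.2,0,0,0.2735,-1],
  [-0.41,0.44,-0.2,0,0,0.2735,-1],
  [-0.53,0.54,-0.2,0,0,0.2735,-1],
], grip_force=20)

```text
time_s: 0.65
position: [286.2, 429.3, 308.7]
orientation: [[0.642, 0.767, 0.0], [0.767, -0.642, 0.001], [0.001, -0.0, -1.0]]
wrist_force: [1.4, -0.3, 1.0]
width: 12.3
```

```bash
python3 - <<'E'
from h import *
st(); plan([(330,330,310),(450,220,250),(560.7,199.3,120)],np.pi/2+th)
E
```

```text
0.65 pos [286.2 429.3 308.7] local [-367.1  115.4] head 50.1 F [ 1.4 -0.3  1. ] w 12.3
shift [-0.1603  0.3243 -0.0044] turn [-0.0001 -0.0006 -0.0001]
shift [-0.1852  0.8663  0.1955] turn [-0.0001 -0.0006 -0.0001]
shift [-0.0018  1.1937  0.629 ] turn [-0.0001 -0.0006 -0.0001]
```

Call:
move_arm([
  [-0.08,0.14,0,0,0,0,-1],
  [-0.16,0.28,0,0,0,0,-1],
  [-0.18,0.43,0,0,0,0,-1],
  [-0.19,0.59,0.04,0,0,0,-1],
  [-0.19,0.75,0.09,0,0,0,-1],
])

```text
time_s: 1.15
position: [422.8, 241.6, 282.1]
orientation: [[0.641, 0.767, 0.002], [0.767, -0.641, 0.001], [0.002, 0.001, -1.0]]
wrist_force: [1.4, 1.1, -1.0]
width: 0.1
```

```bash
python3 - <<'E'
from h import *
import cv2
st(); a=w(-9,115); plan([(450,220,250),(*a,180),(*a,82)],np.pi/2+th)
E
```

```text
1.15 pos [422.8 241.6 282.1] local [-141.9   59. ] head 50.1 F [ 1.4  1.1 -1. ] w 0.1
shift [0.0026 0.1157 0.1072] turn [ 0.0007 -0.0015  0.0002]
shift [0.1857 0.4427 0.3413] turn [ 0.0007 -0.0015  0.0002]
shift [0.1849 0.4424 0.668 ] turn [ 0.0007 -0.0015  0.0002]
```

Call:
move_arm([
  [0.05,0.11,0.09,0,0,0,-1],
  [0.1,0.22,0.18,0,0,0,-1],
  [0.15,0.33,0.26,0,0,0,-1],
  [0.185,0.44,0.34,0,0,0,-1],
  [0.185,0.44,0.44,0,0,0,-1],
])

```text
time_s: 1.65
position: [563.7, 197.4, 148.8]
orientation: [[0.646, 0.763, 0.005], [0.763, -0.646, -0.001], [0.002, 0.004, -1.0]]
wrist_force: [-0.7, -1.3, -0.1]
width: -0.1
```

```bash
python3 - <<'E'
from h import *
import cv2
for n in('scene','top','wrist'):
    c=r.capture(n)
    if n!='wrist': 
        c=c[130:260,140:300] if n=='scene' else c[150:290,140:280]; c=cv2.resize(c,None,fx=4,fy=4,interpolation=cv2.INTER_CUBIC)
    cv2.imwrite(f'pics/{n}1.png',c)
st(); a=w(-9,115); plan([(*a,82)],np.pi/2+th)
E
```

```text
1.8 pos [556.2 200.2 147. ] local [-13.  112.9] head 50.1 F [0.  0.  0.6] w 0.1
shift [0.0083 0.0141 0.2166] turn [-0.0021  0.0034 -0.0001]
```

View pics/scene1.png

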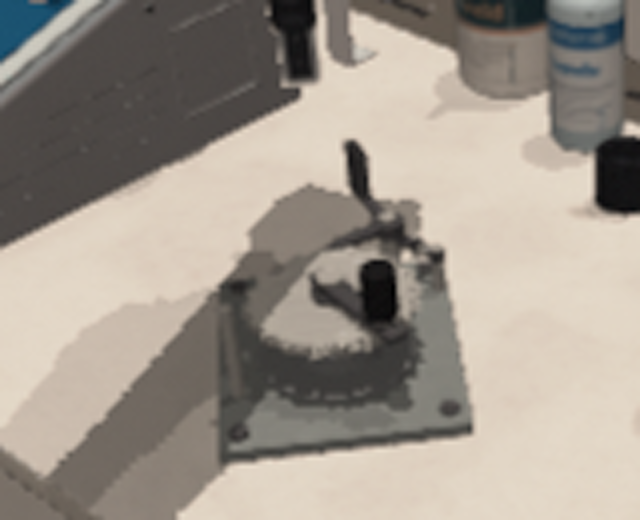

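View pics/wrist1.png

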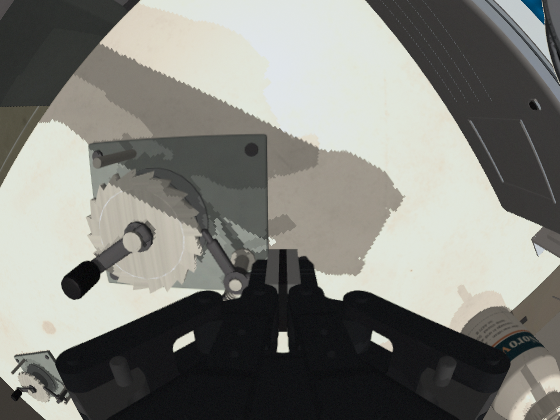

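Call:
move_arm([
  [0.008,0.005,0.06,0,0,0,-1],
  [0.008,0.005,0.12,0,0,0,-1],
  [0.008,0.005,0.18,0,0,0,-1],
  [0.008,0.005,0.217,0,0,0,-1],
  [0.008,0.005,0.217,0,0,0,-1],
])

```text
time_s: 2.3
position: [560.1, 202.4, 84.2]
orientation: [[0.64, 0.768, -0.001], [0.768, -0.64, -0.0], [-0.001, -0.001, -1.0]]
wrist_force: [0.5, -0.3, 0.2]
width: -0.1
```

```bash
python3 - <<'E'
from h import *
import cv2
c=r.capture('scene')
c=c[130:260,140:300]; c=cv2.resize(c,None,fx=4,fy=4,interpolation=cv2.INTER_CUBIC)
cv2.imwrite(f'pics/scene2.png',c)
st(); plan([(*w(x,115),82) for x in(0,10,20,30,34)])
E
```

```text
2.35 pos [560.8 202.5  85. ] local [-10.9 117.6] head 50.2 F [-0.1 -0.1  0.1] w 0.3
shift [-0.0086  0.0365  0.0099] turn [0. 0. 0.]
shift [-0.0086  0.0698  0.0099] turn [0. 0. 0.]
shift [-0.0087  0.1031  0.0098] turn [0. 0. 0.]
shift [-0.0087  0.1365  0.0098] turn [0. 0. 0.]
shift [-0.0087  0.1498  0.0098] turn [0. 0. 0.]
```

View pics/scene2.png

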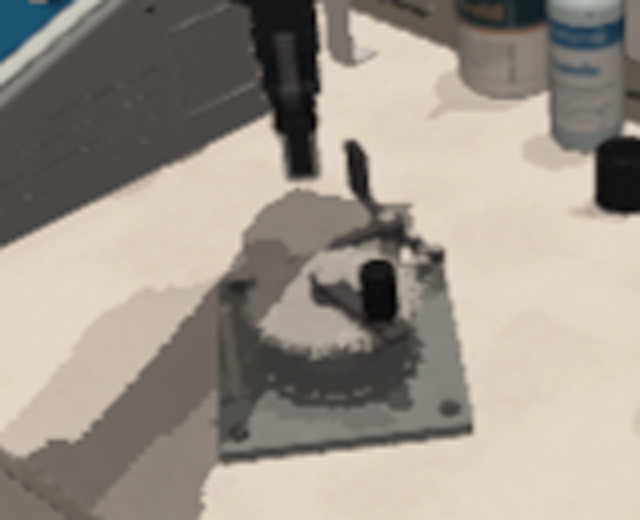

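Call:
move_arm([
  [-0.008,0.02,0.01,0,0,0,-1],
  [-0.008,0.04,0.01,0,0,0,-1],
  [-0.008,0.06,0.01,0,0,0,-1],
  [-0.008,0.08,0.01,0,0,0,-1],
  [-0.008,0.09,0.01,0,0,0,-1],
])

```text
time_s: 2.85
position: [581.2, 182.3, 81.6]
orientation: [[0.642, 0.767, 0.001], [0.767, -0.642, 0.0], [0.001, 0.0, -1.0]]
wrist_force: [-1.0, 0.4, 0.7]
width: 0.1
```

```bash
python3 - <<'E'
from h import *
import cv2
c=r.capture('scene')
c=c[130:260,140:300]; c=cv2.resize(c,None,fx=4,fy=4,interpolation=cv2.INTER_CUBIC)
cv2.imwrite(f'pics/scene3.png',c)
st()
E
```

```text
2.9 pos [581.4 181.7  81.5] local [ 18.3 114.8] head 50.0 F [0.8 0.1 0.1] w -0.0
```

View pics/scene3.png

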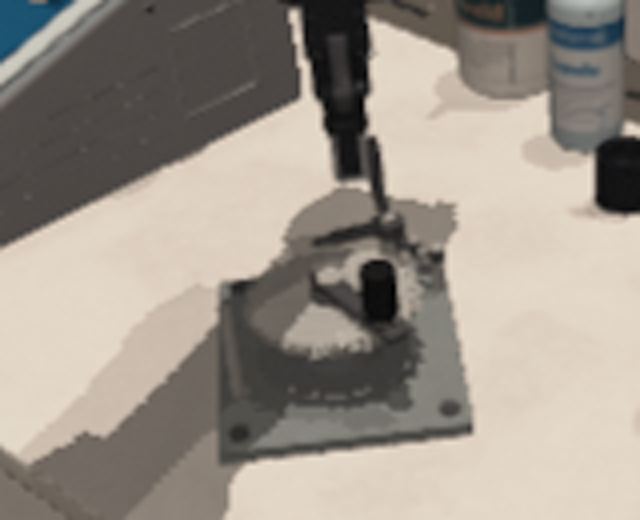

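Call:
move_arm([
  [0,0.012,0,0,0,0,-1],
  [0,0.024,0,0,0,0,-1],
  [0,0.036,0,0,0,0,-1],
  [0,0.048,0,0,0,0,-1],
  [0,0.05,0,0,0,0,-1],
])

```text
time_s: 3.4
position: [592.3, 172.3, 81.3]
orientation: [[0.642, 0.767, 0.0], [0.767, -0.642, -0.0], [-0.0, 0.0, -1.0]]
wrist_force: [-0.5, -0.4, -0.7]
width: 0.2
```

```bash
python3 - <<'E'
from h import *
import cv2
c=r.capture('scene')
c=c[130:260,140:300]; c=cv2.resize(c,None,fx=4,fy=4,interpolation=cv2.INTER_CUBIC)
cv2.imwrite(f'pics/scene4.png',c)
st()
E
```

```text
3.45 pos [592.1 172.5  81.2] local [ 32.3 114.6] head 50.1 F [ 0.1  0.1 -1.2] w 0.1
```

View pics/scene4.png

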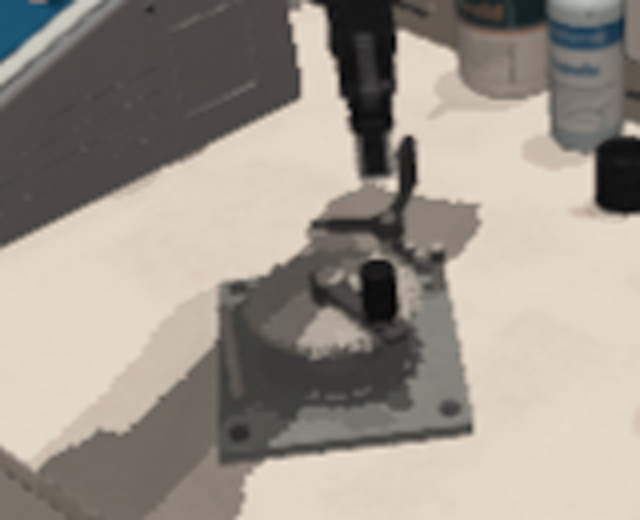

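```bash
python3 - <<'E'
from h import *
h=w(26.9,-42.2); print(h)
plan([(*w(20,115),81),(*w(20,115),160),(*w(20,40),190),(*h,180),(*h,135)],np.pi/2+th)
E
```

```text
[487.36689176  55.67072317]
shift [ 0.0012 -0.041   0.0008] turn [ 0.0002  0.     -0.0004]
shift [ 0.0011 -0.0409 -0.2625] turn [ 0.0002  0.     -0.0004]
shift [-0.2489 -0.0407 -0.3625] turn [ 0.0002  0.     -0.0004]
shift [-0.5228 -0.0176 -0.3292] turn [ 0.0002  0.     -0.0004]
shift [-0.5228 -0.0176 -0.1792] turn [ 0.0002  0.     -0.0004]
```

Call:
move_arm([
  [0,-0.04,0,0,0,0,-1],
  [0,-0.04,-0.13,0,0,0,-1],
  [0,-0.04,-0.27,0,0,0,-1],
  [-0.1,-0.03,-0.36,0,0,0,0.2],
  [-0.25,-0.02,-0.36,0,0,0,0.2],
])

```text
time_s: 3.95
position: [541.8, 123.3, 193.9]
orientation: [[0.637, 0.77, 0.009], [0.77, -0.637, 0.004], [0.009, 0.005, -1.0]]
wrist_force: [0.7, -1.0, 0.0]
width: 28.4
```

Call:
move_arm([
  [-0.14,0,0,0,0,0,0.2],
  [-0.27,0,0.04,0,0,0,0.2],
  [-0.27,0,0.1,0,0,0,0.2],
  [-0.27,0,0.15,0,0,0,0.2],
  [-0.27,0,0.15,0,0,0,0.2],
])

```text
time_s: 4.45
position: [484.7, 57.7, 142.8]
orientation: [[0.641, 0.768, -0.004], [0.768, -0.641, -0.0], [-0.003, -0.003, -1.0]]
wrist_force: [-0.8, -0.5, -0.8]
width: 51.2
```

```bash
python3 - <<'E'
from h import *
import cv2
for n in('scene','top','wrist'):
    c=r.capture(n)
    if n!='wrist': 
        c=c[130:260,140:300] if n=='scene' else c[150:290,140:280]; c=cv2.resize(c,None,fx=4,fy=4,interpolation=cv2.INTER_CUBIC)
    cv2.imwrite(f'pics/{n}5.png',c)
st(); h=w(26.9,-42.2); plan([(*h,135),(*h,91)],np.pi/2+th)
E
```

```text
4.6 pos [487.2  58.  144.8] local [ 25.3 -40.5] head 50.2 F [-0.9  0.4  0.4] w 51.1
shift [-0.0057  0.0055  0.0326] turn [ 0.0001 -0.0003  0.0007]
shift [-0.0058  0.0054  0.1793] turn [ 0.0001 -0.0003  0.0007]
```

View pics/scene5.png

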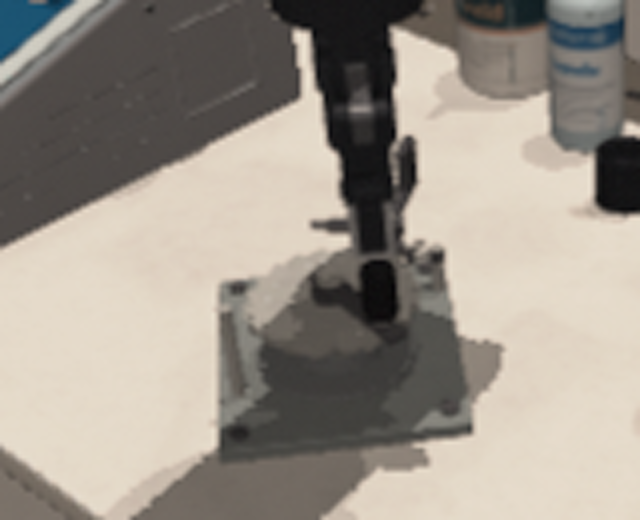

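View pics/wrist5.png

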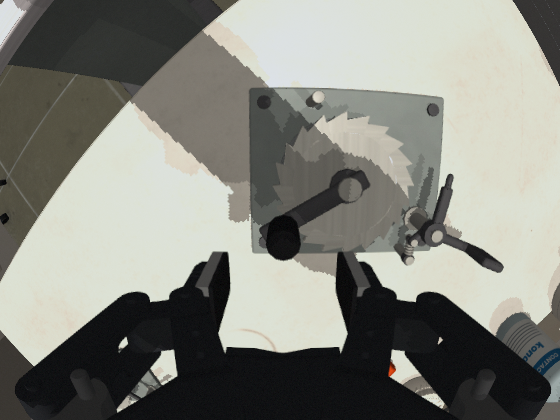

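View pics/top5.png

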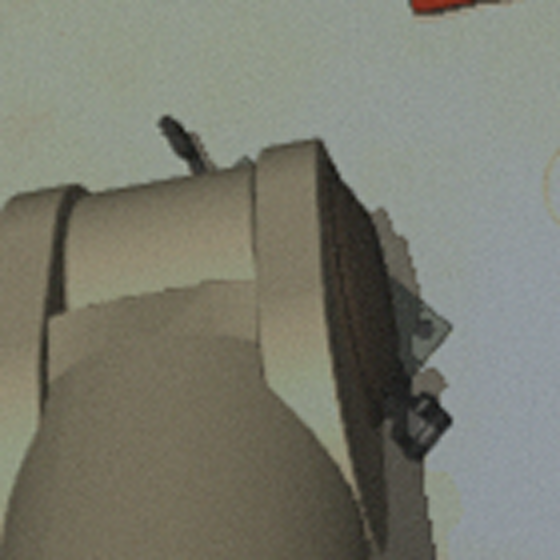

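Call:
move_arm([
  [-0.006,0.005,0.05,0,0,0,0.2],
  [-0.006,0.005,0.1,0,0,0,0.2],
  [-0.006,0.005,0.15,0,0,0,0.2],
  [-0.006,0.005,0.178,0,0,0,0.2],
  [-0.006,0.005,0.178,0,0,0,0.2],
])

```text
time_s: 5.1
position: [486.7, 55.2, 90.4]
orientation: [[0.641, 0.767, -0.001], [0.767, -0.641, -0.0], [-0.001, -0.001, -1.0]]
wrist_force: [-0.9, 0.3, 0.6]
width: 51.2
```

```bash
python3 - <<'E'
from h import *
import cv2
cv2.imwrite('pics/wrist6.png',r.capture('wrist'))
c=r.capture('scene')
c=c[130:260,140:300]; c=cv2.resize(c,None,fx=4,fy=4,interpolation=cv2.INTER_CUBIC)
cv2.imwrite(f'pics/scene6.png',c)
st(); h=w(26.9,-42.2); plan([(*h,91)],np.pi/2+th)
E
```

```text
5.2 pos [487.5  55.2  91.4] local [ 27.4 -42.5] head 50.1 F [0.3 0.4 0.1] w 51.3
shift [ 0.0009 -0.0015  0.0014] turn [ 0.0002 -0.0003  0.0002]
```

View pics/wrist6.png

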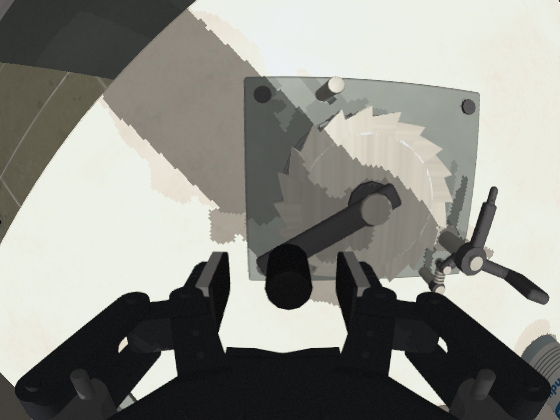

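View pics/scene6.png

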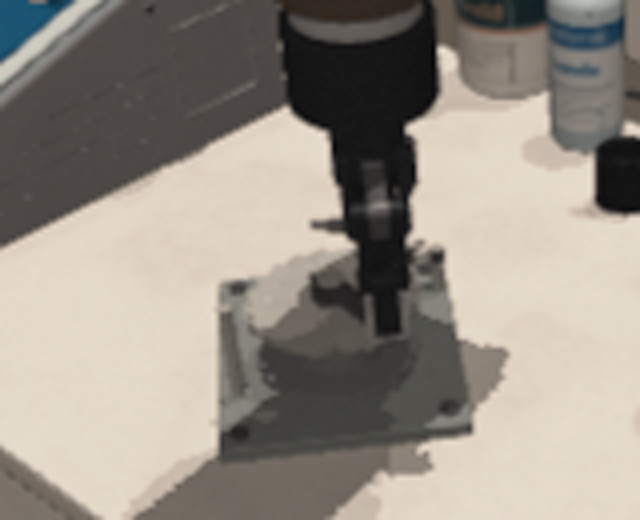

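```bash
python3 - <<'E'
from h import *
for z in (72,68,64,55): print(z,((proj('scene',np.array([560.8,202.5,z]))-[140,130])*4).round(0), ((proj('scene',np.array([487.5,55.2,z+7]))-[140,130])*4).round(0))
E
```

```text
72 [300. 166.] [381. 299.]
68 [301. 171.] [382. 305.]
64 [301. 177.] [382. 311.]
55 [303. 189.] [384. 325.]
```

Call:
move_arm([
  [0,0,0,0,0,0,-0.2],
  [0,0,0,0,0,0,-0.5],
  [0,0,0,0,0,0,-1],
  [0,0,0,0,0,0,-1],
  [0,0,0,0,0,0,-1],
], grip_force=20)

```text
time_s: 5.7
position: [488.3, 55.6, 91.8]
orientation: [[0.641, 0.767, 0.002], [0.767, -0.641, 0.001], [0.002, 0.001, -1.0]]
wrist_force: [0.0, 2.4, 6.5]
width: 19.6
```

```bash
python3 - <<'E'
from h import *
st(); 
a0=-1.003
for k in range(1,21):
    a=a0-1.615*k/20; p=50*np.array([np.cos(a),np.sin(a)])-50*np.array([np.cos(a0),np.sin(a0)])
    # tool x=winder y, tool y=winder x
    print(k,round(a+2.618,3),'tool xy/300',(p[::-1]/300).round(4))
E
```

```text
5.7 pos [488.3  55.6  91.8] local [ 27.6 -41.7] head 50.1 F [0.  2.4 6.5] w 19.6
1 1.534 tool xy/300 [-0.0068 -0.0116]
2 1.454 tool xy/300 [-0.0126 -0.0238]
3 1.373 tool xy/300 [-0.0174 -0.0363]
4 1.292 tool xy/300 [-0.0212 -0.0492]
5 1.211 tool xy/300 [-0.0239 -0.0624]
6 1.131 tool xy/300 [-0.0256 -0.0758]
7 1.05 tool xy/300 [-0.0262 -0.0892]
8 0.969 tool xy/300 [-0.0256 -0.1026]
9 0.888 tool xy/300 [-0.0241 -0.116 ]
10 0.808 tool xy/300 [-0.0214 -0.1292]
11 0.727 tool xy/300 [-0.0177 -0.1421]
12 0.646 tool xy/300 [-0.0129 -0.1547]
13 0.565 tool xy/300 [-0.0072 -0.1669]
14 0.485 tool xy/300 [-0.0005 -0.1785]
15 0.404 tool xy/300 [ 0.0072 -0.1896]
16 0.323 tool xy/300 [ 0.0157 -0.2001]
17 0.242 tool xy/300 [ 0.025  -0.2098]
18 0.161 tool xy/300 [ 0.0351 -0.2187]
19 0.081 tool xy/300 [ 0.0458 -0.2268]
20 0.0 tool xy/300 [ 0.0572 -0.234 ]
```

Call:
move_arm([
  [-0.0035,-0.0057,0,0,0,0,-1],
  [-0.0068,-0.0116,0,0,0,0,-1],
  [-0.0098,-0.0177,0,0,0,0,-1],
  [-0.0126,-0.0238,0,0,0,0,-1],
  [-0.0151,-0.03,0,0,0,0,-1],
])

```text
time_s: 6.2
position: [479.1, 58.2, 91.8]
orientation: [[0.641, 0.767, 0.004], [0.767, -0.641, 0.001], [0.004, 0.002, -1.0]]
wrist_force: [3.8, 4.4, 4.3]
width: 19.2
```

```bash
python3 - <<'E'
from h import *
st(); s=r.get_state(); l=loc(s['position']); print('val',np.arctan2(l[1],l[0])+2.618,np.hypot(*l),'F local',W.T@s['wrist_force'][:2])
f=lambda k:50*np.array([np.sin(-1.003-1.615*k/20),np.cos(-1.003-1.615*k/20)])/300
for b in np.arange(2.5,20,2.5): print(b,[(f(b+.5*j)-f(b)).round(4).tolist() for j in range(1,6)])
E
```

```text
6.2 pos [479.1  58.2  91.8] local [ 18.9 -45.5] head 50.1 F [3.8 4.4 4.3] w 19.2
val 1.4414745118242256 49.32454464500561 F local [0.12334826 5.80672585]
2.5 [[-0.0023, -0.0063], [-0.0043, -0.0127], [-0.0061, -0.0192], [-0.0076, -0.0258], [-0.0088, -0.0324]]
5.0 [[-0.001, -0.0067], [-0.0017, -0.0134], [-0.0021, -0.0201], [-0.0022, -0.0268], [-0.0021, -0.0335]]
7.5 [[0.0004, -0.0067], [0.0011, -0.0134], [0.002, -0.0201], [0.0032, -0.0267], [0.0046, -0.0333]]
10.0 [[0.0017, -0.0065], [0.0037, -0.0129], [0.006, -0.0193], [0.0085, -0.0255], [0.0112, -0.0317]]
12.5 [[0.003, -0.006], [0.0062, -0.0119], [0.0097, -0.0177], [0.0134, -0.0233], [0.0173, -0.0288]]
15.0 [[0.0041, -0.0053], [0.0085, -0.0104], [0.0131, -0.0154], [0.0178, -0.0201], [0.0228, -0.0247]]
17.5 [[0.0051, -0.0044], [0.0104, -0.0085], [0.0159, -0.0124], [0.0215, -0.0162], [0.0272, -0.0196]]
```

Call:
move_arm([
  [-0.0023,-0.0063,0,0,0,0,-1],
  [-0.0043,-0.0127,0,0,0,0,-1],
  [-0.0061,-0.0192,0,0,0,0,-1],
  [-0.0076,-0.0258,0,0,0,0,-1],
  [-0.0088,-0.0324,0,0,0,0,-1],
])

```text
time_s: 6.7
position: [470.5, 62.6, 91.8]
orientation: [[0.641, 0.768, 0.005], [0.768, -0.641, 0.002], [0.005, 0.003, -1.0]]
wrist_force: [6.3, 4.3, 2.9]
width: 18.9
```

Call:
move_arm([
  [-0.001,-0.0067,0,0,0,0,-1],
  [-0.0017,-0.0134,0,0,0,0,-1],
  [-0.0021,-0.0201,0,0,0,0,-1],
  [-0.0022,-0.0268,0,0,0,0,-1],
  [-0.0021,-0.0335,0,0,0,0,-1],
])

```text
time_s: 7.2
position: [463.0, 68.5, 91.8]
orientation: [[0.641, 0.767, 0.006], [0.767, -0.641, 0.002], [0.005, 0.004, -1.0]]
wrist_force: [7.5, 3.9, 1.2]
width: 19.2
```

```bash
cat > c.py <<'E'
from h import *
import cv2,sys
st(); s=r.get_state(); l=loc(s['position']); print('val',np.arctan2(l[1],l[0])+2.618,np.hypot(*l),'F local',W.T@s['wrist_force'][:2])
cv2.imwrite(f'pics/wrist{sys.argv[1]}.png',r.capture('wrist'))
E
python3 c.py 7
```

```text
7.2 pos [463.   68.5  91.8] local [ -0. -48.] head 50.1 F [7.5 3.9 1.2] w 19.2
val 1.0465190434556588 47.96939126081411 F local [3.22751433 7.77218721]
```

View pics/wrist7.png

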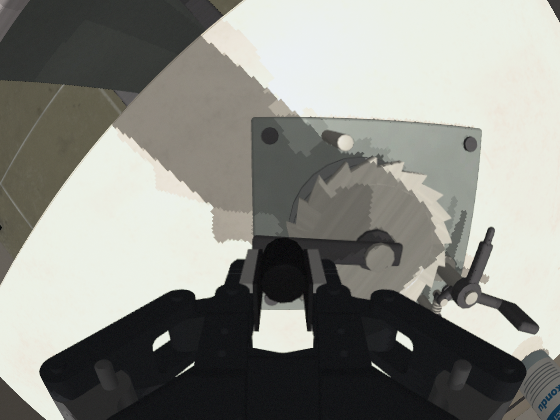

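Call:
move_arm([
  [0.001,-0.0067,0,0,0,0,-1],
  [0.002,-0.0134,0,0,0,0,-1],
  [0.003,-0.0201,0,0,0,0,-1],
  [0.0045,-0.0267,0,0,0,0,-1],
  [0.006,-0.0333,0,0,0,0,-1],
])

```text
time_s: 7.75
position: [456.8, 75.8, 91.8]
orientation: [[0.641, 0.767, 0.007], [0.767, -0.641, 0.001], [0.005, 0.004, -1.0]]
wrist_force: [8.8, 2.4, 0.9]
width: 19.5
```

Call:
move_arm([
  [0.0017,-0.0065,0,0,0,0,-1],
  [0.0037,-0.0129,0,0,0,0,-1],
  [0.006,-0.0193,0,0,0,0,-1],
  [0.0085,-0.0255,0,0,0,0,-1],
  [0.0112,-0.0317,0,0,0,0,-1],
])

```text
time_s: 8.25
position: [452.1, 84.0, 91.9]
orientation: [[0.642, 0.767, 0.007], [0.767, -0.642, 0.001], [0.005, 0.005, -1.0]]
wrist_force: [9.4, 1.2, -0.9]
width: 19.2
```

Call:
move_arm([
  [0.003,-0.006,0,0,0,0,-1],
  [0.0062,-0.0119,0,0,0,0,-1],
  [0.0097,-0.0177,0,0,0,0,-1],
  [0.0134,-0.0233,0,0,0,0,-1],
  [0.0173,-0.0288,0,0,0,0,-1],
])

```text
time_s: 8.75
position: [448.9, 93.0, 91.8]
orientation: [[0.642, 0.767, 0.007], [0.767, -0.642, 0.001], [0.005, 0.005, -1.0]]
wrist_force: [10.3, -0.2, -0.3]
width: 19.3
```

```bash
python3 c.py 8
```

```text
8.75 pos [448.9  93.   91.8] local [-26.5 -38.2] head 50.0 F [10.3 -0.2 -0.3] w 19.3
val 0.4399921110477165 46.524088804452234 F local [8.02841376 6.41368473]
```

View pics/wrist8.png

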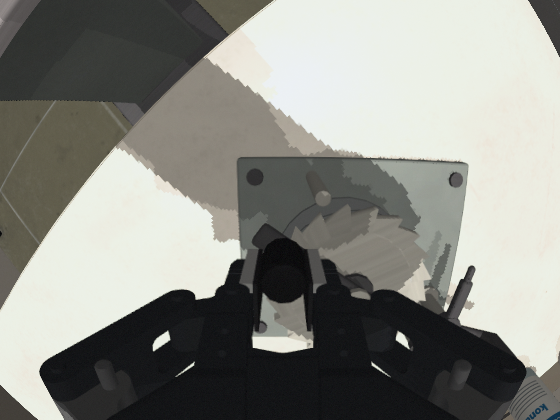

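```bash
python3 - <<'E'
from h import *
P=np.array([loc(p) for p in [(488.3,55.6),(479.1,58.2),(470.5,62.6),(463,68.5),(456.8,75.8),(452.1,84),(448.9,93)]])
from scipy.optimize import least_squares
s=least_squares(lambda c:np.hypot(*(P-c[:2]).T)-50,[0,0]);print(s.x,s.fun); c=s.x
d=P-c; a=np.arctan2(d[:,1],d[:,0])+2.618; print(a)
a0=a[-1]-2.618
for v in (.37,.3,.23,.16,.1,.05,0,-.03): print(v,((50*np.array([np.sin(v-2.618),np.cos(v-2.618)])-d[-1][::-1])/300).round(4))
E
```

```text
[3.26959587 1.94273788] [-0.04227001  0.02172794  0.03769901  0.03948758 -0.04264748 -0.05690377
  0.03984712]
[1.55728127 1.3657469  1.17235612 0.98136243 0.78951774 0.60001707
 0.40866311]
0.37 [ 0.004 -0.005]
0.3 [ 0.0117 -0.0138]
0.23 [ 0.0199 -0.0221]
0.16 [ 0.0287 -0.0298]
0.1 [ 0.0366 -0.0359]
0.05 [ 0.0435 -0.0406]
0 [ 0.0506 -0.0449]
-0.03 [ 0.055  -0.0474]
```

Call:
move_arm([
  [0.0045,-0.004,0,0,0,0,-1],
  [0.009,-0.008,0,0,0,0,-1],
  [0.0135,-0.0115,0,0,0,0,-1],
  [0.018,-0.015,0,0,0,0,-1],
  [0.023,-0.0185,0,0,0,0,-1],
])

```text
time_s: 9.3
position: [447.8, 101.1, 91.8]
orientation: [[0.643, 0.766, 0.005], [0.766, -0.643, -0.0], [0.003, 0.004, -1.0]]
wrist_force: [4.5, -1.8, 5.1]
width: 19.1
```

```bash
cat > d.py <<'E'
from h import *
st(); s=r.get_state(); l=loc(s['position'])-[3.27,1.94]; print('val',np.arctan2(l[1],l[0])+2.618,np.hypot(*l)); a=np.arctan2(l[1],l[0])
f=W.T@s['wrist_force'][:2]; print('F radial',f@[np.cos(a),np.sin(a)],'tang(acw)',f@[-np.sin(a),np.cos(a)])
E
python3 d.py
```

```text
9.3 pos [447.8 101.1  91.8] local [-32.5 -32.7] head 50.0 F [ 4.5 -1.8  5.1] w 19.1
val 0.2455766655638203 49.84956720885986
F radial -4.3730334195468155 tang(acw) 2.0761623781978393
```

Call:
move_arm([
  [0.005,-0.0045,0,0,0,0,-1],
  [0.01,-0.0087,0,0,0,0,-1],
  [0.015,-0.0128,0,0,0,0,-1],
  [0.02,-0.0165,0,0,0,0,-1],
  [0.0255,-0.02,0,0,0,0,-1],
])

```text
time_s: 9.8
position: [448.0, 110.4, 91.7]
orientation: [[0.643, 0.766, 0.004], [0.766, -0.643, -0.001], [0.002, 0.004, -1.0]]
wrist_force: [4.5, -3.5, 6.0]
width: 19.2
```

```bash
python3 d.py; python3 c.py 9
```

```text
9.8 pos [448.  110.4  91.7] local [-38.4 -25.5] head 50.0 F [ 4.5 -3.5  6. ] w 19.2
val 0.05856478475188487 49.91456925351043
F radial -4.874495059455858 tang(acw) 2.9146360435468077
9.8 pos [448.  110.4  91.7] local [-38.4 -25.5] head 50.0 F [ 4.5 -3.5  6. ] w 19.2
val 0.062413604554708346 46.11688562025238 F local [5.67410672 0.24559788]
```

View pics/wrist9.png

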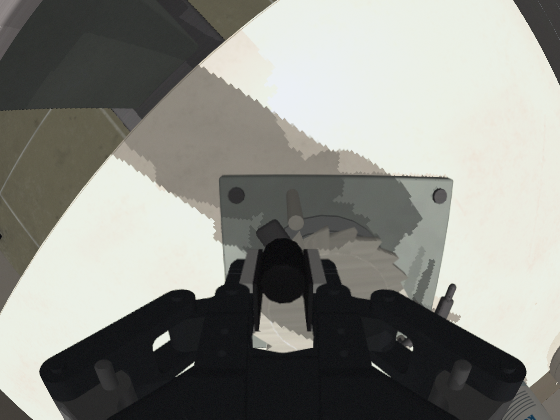

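Call:
move_arm([
  [0.0028,-0.0017,0,0,0,0,-1],
  [0.0056,-0.0034,0,0,0,0,-1],
  [0.0085,-0.005,0,0,0,0,-1],
  [0.0114,-0.0066,0,0,0,0,-1],
  [0.0143,-0.008,0,0,0,0,-1],
])

```text
time_s: 10.35
position: [448.5, 113.8, 91.7]
orientation: [[0.643, 0.766, 0.003], [0.766, -0.643, -0.003], [-0.0, 0.004, -1.0]]
wrist_force: [4.4, -9.1, 8.4]
width: 19.6
```

```bash
python3 d.py; python3 c.py 10
```

```text
10.35 pos [448.5 113.8  91.7] local [-40.2 -22.6] head 50.0 F [ 4.4 -9.1  8.4] w 19.6
val -0.010277418300353336 49.92371550600953
F radial -5.971225725065562 tang(acw) 8.102924739407657
10.35 pos [448.5 113.8  91.7] local [-40.2 -22.6] head 50.0 F [ 4.4 -9.1  8.4] w 19.6
val -0.01210262686197705 46.12255395706235 F local [ 9.1807482  -4.12635292]
```

View pics/wrist10.png

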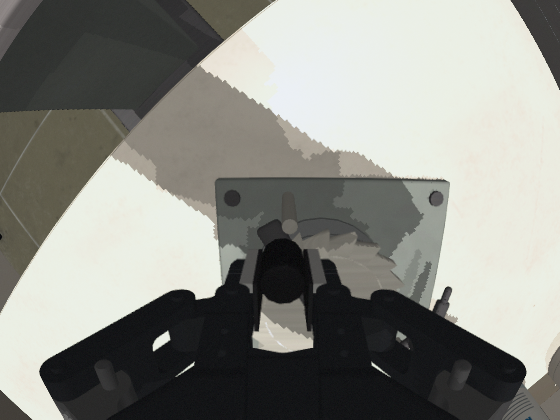

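Call:
move_arm([
  [0.0015,-0.0008,0,0,0,0,-1],
  [0.003,-0.0016,0,0,0,0,-1],
  [0.0045,-0.0024,0,0,0,0,-1],
  [0.0045,-0.0024,0,0,0,0,-1],
  [0.0045,-0.0024,0,0,0,0,-1],
])

```text
time_s: 10.9
position: [448.5, 113.8, 91.7]
orientation: [[0.644, 0.765, 0.002], [0.765, -0.644, -0.004], [-0.002, 0.004, -1.0]]
wrist_force: [4.6, -10.1, 10.2]
width: 19.4
```

```bash
python3 d.py
```

```text
10.9 pos [448.5 113.8  91.7] local [-40.2 -22.5] head 49.9 F [  4.6 -10.1  10.2] w 19.4
val -0.011681003420514369 49.9148830369836
F radial -6.367544159373511 tang(acw) 9.067933402648416
```

Call:
move_arm([
  [0,0,0,0,0,0,-0.3],
  [0,0,0,0,0,0,0],
  [0,0,0,0,0,0,0.2],
  [0,0,0,0,0,0,0.2],
  [0,0,0,0,0,0,0.2],
])

```text
time_s: 11.4
position: [446.3, 118.4, 90.6]
orientation: [[0.641, 0.768, -0.001], [0.768, -0.641, -0.0], [-0.001, -0.001, -1.0]]
wrist_force: [0.6, -0.8, -0.1]
width: 51.6
```

```bash
python3 d.py; python3 c.py 11
```

```text
11.4 pos [446.3 118.4  90.6] local [-44.9 -20.4] head 50.1 F [ 0.6 -0.8 -0.1] w 51.6
val -0.08932750611867002 53.088496926491295
F radial -0.7507701580707673 tang(acw) 0.62636541766472
11.4 pos [446.3 118.4  90.6] local [-44.9 -20.4] head 50.1 F [ 0.6 -0.8 -0.1] w 51.6
val -0.09711742382913435 49.307272986422284 F local [ 0.94462269 -0.25234391]
```

View pics/wrist11.png

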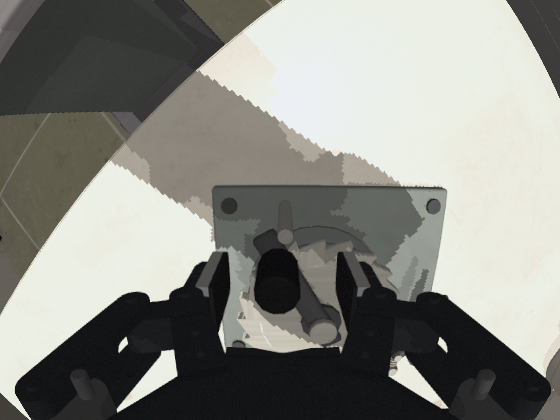

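Call:
move_arm([
  [-0.01,0,-0.03,0,0,0,0.2],
  [-0.01,0,-0.1,0,0,0,0.2],
  [-0.01,0,-0.22,0,0,0,0.2],
  [-0.01,0,-0.36,0,0,0,0.2],
  [-0.01,0,-0.5,0,0,0,0.2],
])

```text
time_s: 11.95
position: [444.1, 115.7, 242.8]
orientation: [[0.641, 0.767, -0.001], [0.767, -0.641, -0.0], [-0.0, -0.0, -1.0]]
wrist_force: [0.2, 0.1, 0.8]
width: 51.5
```

Call:
move_arm([
  [0.1,-0.06,0,0,0,0,0.2],
  [0.2,-0.12,0,0,0,0,0.2],
  [0.32,-0.18,0,0,0,0,0.2],
  [0.4,-0.27,0,0,0,0,0.2],
  [0.4,-0.35,0,0,0,0,0.2],
])

```text
time_s: 12.45
position: [441.6, 278.9, 241.7]
orientation: [[0.64, 0.769, 0.001], [0.769, -0.64, 0.002], [0.003, -0.0, -1.0]]
wrist_force: [0.0, 0.2, 0.4]
width: 51.2
```

```bash
python3 d.py; python3 - <<'E'
from h import *
import cv2
c=r.capture('top')[175:290,150:265]; cv2.imwrite('pics/top12.png',cv2.resize(c,None,fx=5,fy=5,interpolation=cv2.INTER_CUBIC))
c=r.capture('scene')[130:260,140:300]; cv2.imwrite('pics/scene12.png',cv2.resize(c,None,fx=4,fy=4,interpolation=cv2.INTER_CUBIC))
E
```

```text
12.45 pos [441.6 278.9 241.7] local [-151.4   99.7] head 50.2 F [0.  0.2 0.4] w 51.2
val 5.195874793790193 183.01982284302045
F radial 0.20233991218179187 tang(acw) -0.07983211427127639
```

View pics/top12.png

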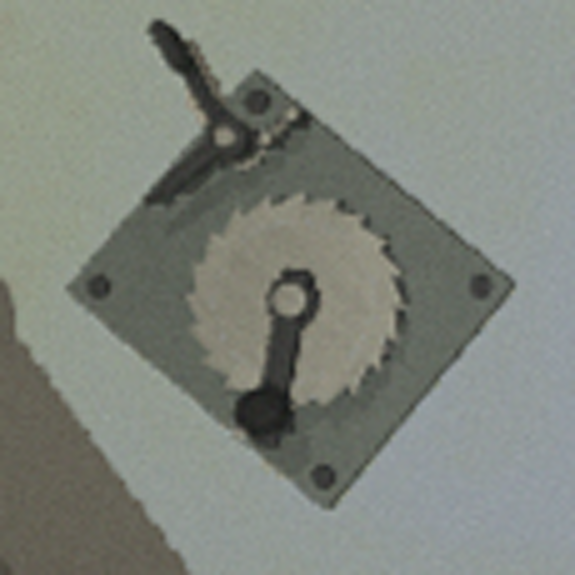

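View pics/scene12.png

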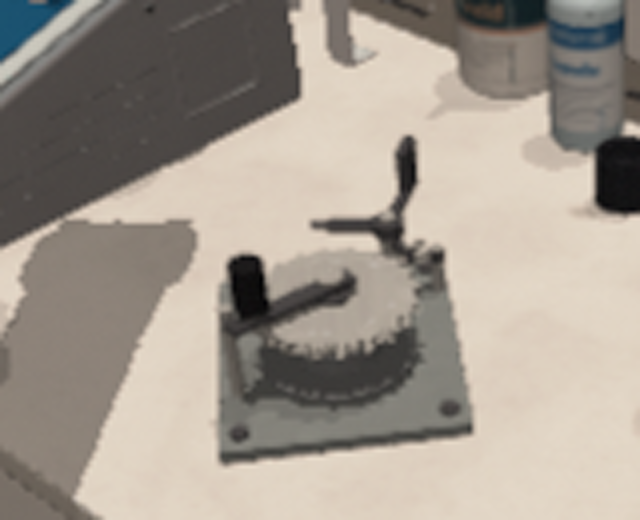

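```bash
python3 - <<'E'
from h import *
for nm,p in dict(h=tz(263,411,101),hs=ray('scene',(140+246/4,130+262/4),101),pin=tz(258,425,70)).items():
    l=loc(p); print(nm,l,np.hypot(*l),np.arctan2(l[1],l[0])+2.618)
for a in(-2.618,-2.5): print((proj('top',np.array([*w(50*np.cos(a),50*np.sin(a)),101]))-[150,175])*5+2)
a=-2.81;print((proj('top',np.array([*w(62*np.cos(a),62*np.sin(a)),70]))-[150,175])*5+2)
E
```

```text
h [-41.41155853 -26.39469689] 49.10801567642122 0.04385616904150913
hs [-41.44164242 -26.31361629] 49.08987807148566 0.04213396386527579
pin [-51.76249769 -24.96041975] 57.46632684905517 -0.07427766035748018
[257.66222482 412.34293848]
[271.31036989 413.80761113]
[239.79875415 430.12029653]
```

```bash
python3 - <<'E'
import cv2,numpy as np
f=lambda n:cv2.resize(cv2.imread(f'pics/wrist{n}.png')[190:290,220:340],None,fx=3.2,fy=4,interpolation=cv2.INTER_CUBIC)
cv2.imwrite('pics/cmp.png',np.hstack([f(10),f(11)]))
E
```

```text
(no output)
```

View pics/cmp.png

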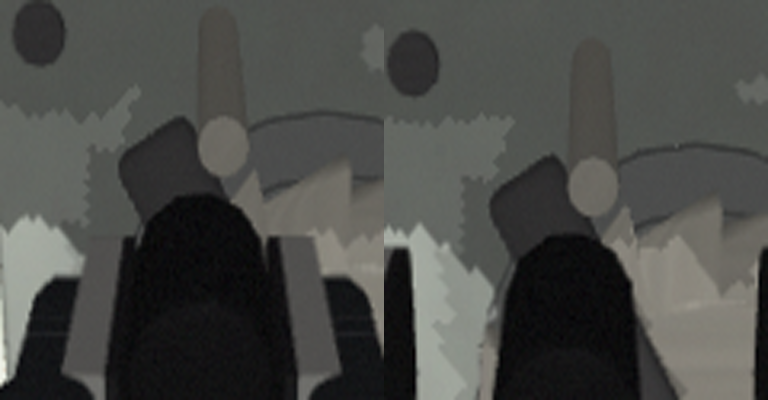

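Before and after release, the crank's edge lies against the stop pin, the fingers are clear and the pawl is fully over. I'm handing the job in.

```bash
python3 -c "
from bench import r
print(r.sign_off(), r.get_state()['time_s'])"
```

```text
the job is handed in; nothing more can be done
the job is handed in; nothing more can be done
```

The job is done and handed in at about 12.5 s. The larger winder's pawl is off and stays off, and its crank rests against the stop pin.

- **Pawl:** I pushed the finger tab along the winder's +x with the fingers shut. It snapped over clear of them, and the final top and scene pictures still show it off.
- **Crank:** I gripped the handle at 20 N and eased the drum clockwise about 1.57 rad at roughly 0.4 rad/s, slower at the end. Against the pin the handle stopped moving while the tangential force rose from about 3 N to 9 N. Forces in the readings I took stayed under about 15 N.
- **Release:** the wrist pictures show the crank's edge on the pin both before and after I let go. The gripper then rose clear and moved away. I never went near the small winder.

Two readings of the final drum angle disagree slightly: the camera gives +0.04 rad and the arm's path gives -0.01 rad. The same offset of about 0.05 rad was there at the start. Both show the same total turn (1.571 and 1.569 rad), so I take it as calibration bias, with no sign that the crank moved back.

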